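# Pack the last two pigment pots into the round tin

### The arm

A 6-joint arm with a two-finger parallel gripper is mounted at the origin on the work surface. World frame = base frame: x ahead of the robot, y to its left, z up, the work surface at z = 0. Lengths are in m, angles in degrees, forces in N, time in s.
With the tool pointing down it reaches from about 0.35 to 0.875 m from the base axis. Payload 4.2 kg.
Tool frame: the origin (TCP) lies at the very end of the fingers, on their centre line; the grasp point (between the pads) lies 19 mm behind it; z points along the fingers, y is the line along which they close (so a half turn about z gives the same grasp; the last joint's range is limited). The gripper opens to 87 mm and grips with 3 to 60 N. Pads are 19 mm wide; open, the fingers measure 117 mm over their backs; the gripper's body (75 mm by 190 mm) begins 51 mm behind the grasp point.
Start: joints at [88.786, 22.042, 0.453, 0, -68.411, -14.817], TCP at [0.173, 0.601, 0.223] pointing down, gripper open.
Joint ranges: [-179.83, 179.83], [-69.29, 118.12], [-61.27, 80.66], [-181.25, 117.63], [-171.15, -9.14], [-177.46, 177.46]. Speed limits (degrees/s): [159.86, 159.86, 180, 180, 180, 180].

### API

Orientations are given as a 3x3 rotation matrix whose columns are the frame's x, y, z axes.
In Python, from station import sense, cams, r gives the robot as it stands. The module is installed in compiled form; this text tells all that it offers.
- The arm moves only by the tool step_arm, never from a script. Its argument "targets" is text: rows parted by semicolons, each of 4 numbers parted by spaces: the shift along the tool's x, y, z in cm, then the turn about the tool's z in degrees. In form: x y z turn; .... A call has 1 to 12 rows; each row shifts and turns the commanded pose from where the row before left it, along the tool's axes as they then stand; what a row does not reach is not made up. A row lasts 1/12 s, in which the tool goes at most 41.7 mm and 7.16 degrees, less where a joint would pass 70% of its speed; a pose out of reach is approached as far as the arm can. A call with a gripper value outside its range is refused whole. "claw" is the finger opening in cm, from 0 to 8.7, set as the call begins (left out, the last holds). The fingers move at their own pace and stop on an object; the grip force is fixed at half the most. Time passes only in rows, so rows that do not move let the fingers close. It gives the time, the measured TCP pose, the force, the opening and the grip force at its end, in the units of the state.
- sense(): the state, without advancing time (a new reading comes with each control period).
- cams.capture(name): name is "scene" or "top"; returns a dict with "frame" (480x640x3 uint8, blue, green, red), "vertical_fov" (degrees; the focal length in pixels is half the picture's height over the tangent of half this angle, whatever the lens; pixels are square), "cx", "cy" (the principal point, pixels), "eye" and "rotation" of the camera in the world. Camera axes: x right, y down, z forward; pixel columns grow to the right and rows downward; lengths in m; the calibration is good to about 2 mm. A picture is of the moment at which its call begins. There is no depth.
- r.finish_job(): hands the job in; it is judged then, once.
The state is a dict: "time_s": time; "joints": joint angles; "joint_velocities": joint speeds; "effort": joint torques, N m; "tcp_pos": TCP position; "ee_rot": TCP orientation; "wrist_force": force on the tool from outside, world axes, zero at the start; "moment": the same for the moment, N m; "gripper_width": opening from 0.0 (shut) to 1.0 (fully open); "gripper_force": force on a finger pad.
Only numpy, scipy, OpenCV 4.12 (cv2) and the standard library are available. Lean on these libraries where they do the work, as an engineer would, in place of code of your own. Each camera call takes 0.05 s, during which the arm holds its last target. There are 200 camera calls.

### The job

To uncover the round tin, slide the loose sample sheet that lies across it squarely back onto its stack beside the tin, without lifting it off. Then take the two small-lidded pots from the sloping rack and set them down, not drop them, into the two free places in the tin, so that all seven pots stand flat on its floor, one in the middle and six closely round it. Leave the plain can in the rack and everything else where it is.

Things in the scene. Friction and masses are not known exactly. Their poses are not given: they have to be found in the camera images.
- tin: open round steel tin on the mat; fixed. Inside dia 190, outside 198; floor 4, rim 71 above its origin. Origin: centre of underside, z up, any yaw. It takes seven pots, one in the middle and six round it 62.5 from the centre, 60 degrees apart. pot1 to pot5 are in, each within 1.5 of its place; free are the middle and the ring place straight out along the tin's own +x
- stack: squared stack of laminate sample sheets beside the tin, on its left seen from the robot: 200 (x) x 150 (y) x 70 high; fixed. Origin: centre of its underside, level with the tin's underside, so its top is 1 below the tin's rim. The gap between stack and tin is about 25
- sheet_c (a point): centre (half-way up) of the loose sample sheet, 200 (x) x 150 (y) x 5 thick, 0.2 kg, hard and smooth, like those in the stack; z up. At first it lies flat across the tin's rim. Fingertips pressed on its middle with 10 to 20 N drag it along; pressed off its middle it turns. Keep pressing as it drops 1 from rim to stack
- pot1_c (a point): centre (half-way up) of a pot that already stands in the tin's ring, upright; same shape as pot6
- pot2_c (a point): centre (half-way up) of a pot that already stands in the tin's ring, upright; same shape as pot6
- pot3_c (a point): centre (half-way up) of a pot that already stands in the tin's ring, upright; same shape as pot6
- pot4_c (a point): centre (half-way up) of a pot that already stands in the tin's ring, upright; same shape as pot6
- pot5_c (a point): centre (half-way up) of a pot that already stands in the tin's ring, upright; same shape as pot6
- pot6_c (a point): centre (half-way up) of a pot to be packed: white, 62 high over all, 0.16 kg, body dia 60 up to 35 above its underside (foot bevelled 4); grey lid dia 37, from 40 to 62 above the underside, to lift it by. z: its own axis, underside to lid; x, y mean nothing. At first it stands in the rack, axis leaning 30 degrees to the rack's front, away from the robot
- pot7_c (a point): the other loose pot to be packed, exactly like pot6
- can_c (a point): centre (half-way up) of the plain aluminium can, diameter 60, 80 high, flat top without a lid, that stands in one of the rack's three lanes, leaning like the pots; it stays there
- rack: grey steel sloping rack, 130 deep, 236 wide (y), 110 high; fixed. Origin: centre of underside; x to its back, which is turned to the robot; its front faces the customer's side. The deck rises to the back at 30 degrees: three lanes side by side, 76 apart, 72 wide inside, split by fins 22 high; a lip 16 high at the front edge (30 above the table) stops the pots. Lanes are drawn at random
- trowel: steel plastering trowel with a wooden handle lying behind the tin, blade 200 x 85, 60 high; stays there. Origin: centre of the blade
- tape: roll of masking tape lying flat, diameter 100, 38 high, stays there. Origin: centre of its underside
- skirting: white offcut of skirting board standing on edge, 170 long (x), 16 thick, 62 high, far behind the rack; stays there. Origin: centre of its underside
- cartridge_c (a point): sealant cartridge standing upright behind, diameter 50, 218 high; stays there. Point 100 above the table on its axis
Mind the look-alikes: they are no part of the job. Of the things shaped like the part that bears sheet_c, the wooden one is meant. Leave any purple look-alike of the part that bears pot6_c alone.

How it is judged (in metres and radians):
On the way, in this order (a step that is already met when the one before it is completed fails the run):
1. the sample sheet lies squarely on its stack and off the tin (x of sheet_c in the frame of stack between -0.025 and 0.025 m and y of sheet_c in the frame of stack between -0.025 and 0.025 m and z of sheet_c in the frame of stack below 0.076 m and angle between the x axis of sheet_c and the x axis of stack, either way round below 0.21 rad and angle between sheet_c's own z axis and vertical below 0.04 rad), for 0.2 s.
2. one of the two pots from the rack stands in its place in the tin (((horizontal distance between pot6_c and tin below 0.069 m and z of pot6_c in the frame of tin between 0.031 and 0.039 m and angle between pot6_c's own z axis and vertical below 0.07 rad) or (horizontal distance between pot7_c and tin below 0.069 m and z of pot7_c in the frame of tin between 0.031 and 0.039 m and angle between pot7_c's own z axis and vertical below 0.07 rad))), for 0.2 s.
At the end, for the whole second after the job is handed in: All seven pots stand at rest in the tin: upright within 4 degrees, on its floor within 4 mm, centres within 69 mm of the tin's. The sheet lies flat on the stack, centred within 25 mm each way, turned under 12 degrees from it. The can has moved under 20 mm (all of step 1 and horizontal distance between each of pot1_c, pot2_c, pot3_c, pot4_c, pot5_c, pot6_c, pot7_c and tin below 0.069 m and z of pot1_c in the frame of tin between 0.031 and 0.039 m and angle between each of pot1_c, pot2_c, pot3_c, pot4_c, pot5_c, pot6_c, pot7_c's own z axis and vertical below 0.07 rad and z of pot2_c in the frame of tin between 0.031 and 0.039 m and z of pot3_c in the frame of tin between 0.031 and 0.039 m and z of pot4_c in the frame of tin between 0.031 and 0.039 m and z of pot5_c in the frame of tin between 0.031 and 0.039 m and z of pot6_c in the frame of tin between 0.031 and 0.039 m and z of pot7_c in the frame of tin between 0.031 and 0.039 m and linear speed of each of pot1, pot2, pot3, pot4, pot5, pot6, pot7, sheet below 0.02 m/s and distance of can_c from where it was at the start of the episode below 0.02 m); the robot touches nothing.
It fails at once if the sample sheet was lifted more than 25 mm, not slid (z of sheet_c in the frame of tin above 0.0985 m).
It fails at once if a pot was let go over the tin more than 15 mm above its floor ((horizontal distance between pot6_c and tin below 0.069 m and z of pot6_c in the frame of tin above 0.05 m and contact force between pot6 and the fingers below 0.2 N) or (horizontal distance between pot7_c and tin below 0.069 m and z of pot7_c in the frame of tin above 0.05 m and contact force between pot7 and the fingers below 0.2 N)).
It fails at once if the can was disturbed (distance of can_c from where it was at the start of the episode above 0.02 m or angle between can_c's own z axis and vertical above 0.7 rad).
It fails at once if a pot in the tin was lifted out (z of any of pot1_c, pot2_c, pot3_c, pot4_c, pot5_c in the frame of tin above 0.06 m).
It fails at once if a bystander was moved more than 30 mm (distance of any of trowel, tape, skirting, cartridge_c from where it was at the start of the episode above 0.03 m).
It also fails if it takes over 70 s, if anything falls off the work surface, if the arm or the gripper's body presses on something with over 40 N, if the wrist force passes 120 N, or if a joint passes its speed limit or range.

## Working session

There is one attempt and no reset: what is moved stays moved. The work goes in short steps, Python scripts to look and compute and a tool call to move; the robot and the scene stay as the last step left them, time stands still between calls to the robot, and variables do not carry over. Pictures are saved under pics/ and viewed, at most 10 in all, crops included, and the job is handed in when it is done.

Besides the shell and the picture viewer there is one more tool, called after ">>>" by a JSON object that holds its "name" and its "arguments", one argument or row to a line. step_arm: Moves the arm, as the interface text tells. Its arguments: {"type":"object","properties":{"targets":{"type":"string"},"claw":{"type":"number"}},"required":["targets"]}

```bash
mkdir -p pics; cat > h.py <<'E'
import numpy as np, cv2, pickle
from station import sense, cams, r
def cap(n,f=None):
    c=cams.capture(n)
    if f: cv2.imwrite(f,c["frame"])
    pickle.dump(c,open(n+".pkl","wb")); return c
def load(n): return pickle.load(open(n+".pkl","rb"))
def foc(c): return 240/np.tan(np.radians(c["vertical_fov"])/2)
def ray(c,u,v):
    return np.array(c["rotation"])@np.array([(u-c["cx"])/foc(c),(v-c["cy"])/foc(c),1])
def at(c,u,v,z):
    d=ray(c,u,v); e=np.array(c["eye"]); return e+d*(z-e[2])/d[2]
def proj(c,p):
    q=np.array(c["rotation"]).T@(np.array(p)-np.array(c["eye"])); return np.array([c["cx"],c["cy"]])+foc(c)*q[:2]/q[2]
E
python3 - <<'E'
from h import *
for n in("scene","top"):
    c=cap(n,f"pics/{n}0.png"); print(n,c["vertical_fov"],c["cx"],c["cy"],np.round(c["eye"],3),np.round(c["rotation"],3).tolist())
s=sense();print(s)
E
```

```text
scene 57.96045094902984 320.1708105283513 239.7356711570229 [ 0.843 -0.501  0.962] [[0.833, 0.477, -0.279], [0.553, -0.726, 0.409], [-0.008, -0.495, -0.869]]
top 44.87205096467238 318.474757939348 236.78139607985716 [ 0.271 -0.073  1.521] [[-0.014, -0.982, 0.188], [-1.0, 0.016, 0.011], [-0.014, -0.188, -0.982]]
{'time_s': 0.1, 'joints': array([ 8.87856961e+01,  2.20882370e+01,  3.88441561e-01, -2.37968837e-02,
       -6.84109807e+01, -1.48134152e+01]), 'joint_velocities': array([ 0.05345764, -0.15756244,  0.13927489,  0.05010724, -0.03595532,
        0.09796876]), 'effort': array([-3.63323818e-05, -3.91686273e+01,  1.87935108e+01,  4.23186466e+00,
        1.34549654e-02, -6.99502766e-05]), 'tcp_pos': array([0.17243967, 0.6001937 , 0.22155879]), 'ee_rot': array([[ 9.61085950e-01, -2.76249188e-01, -4.27082477e-04],
       [-2.76249492e-01, -9.61084031e-01, -1.92475888e-03],
       [ 1.21250929e-04,  1.96784003e-03, -9.99998056e-01]]), 'wrist_force': array([-0.50319345,  0.4172614 ,  0.49644974]), 'moment': array([-0.00279899,  0.01439468, -0.02127267]), 'gripper_force': 0.0, 'gripper_width': 1.0010122714660068}
```

View pics/top0.png

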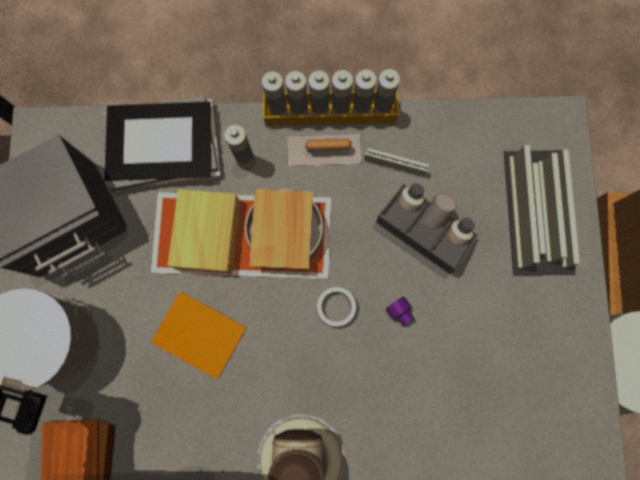

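View pics/scene0.png

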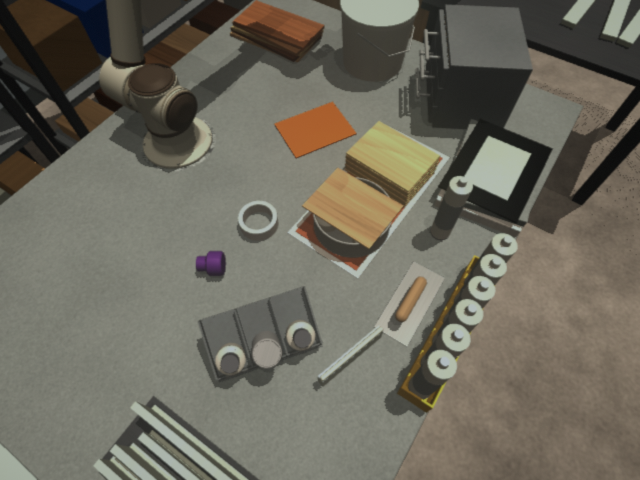

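The top view shows the wooden sheet across the tin at (281,229) and the stack to its left at (203,231). The pots are at (412,197) and (462,231), with the can between them at (440,210). Look-alikes are the orange plastic sheet at (198,335) and the purple pot at (401,311). The wooden sheet lying on the tin fits the description. I'll confirm in enlarged crops.

```bash
python3 - <<'E'
from h import *
c=load("top");f=c["frame"]
cv2.imwrite("pics/a.png",cv2.resize(f[175:290,155:345],None,fx=4,fy=4,interpolation=cv2.INTER_CUBIC))
cv2.imwrite("pics/b.png",cv2.resize(f[175:280,370:485],None,fx=5,fy=5,interpolation=cv2.INTER_CUBIC))
E
```

```text
(no output)
```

View pics/a.png

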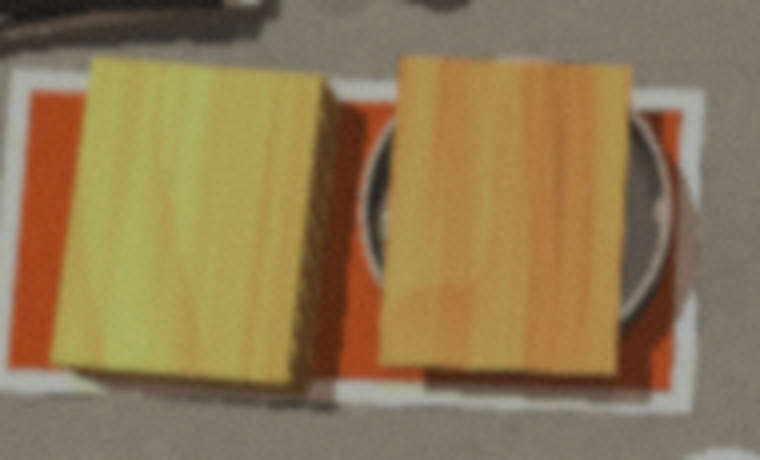

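View pics/b.png

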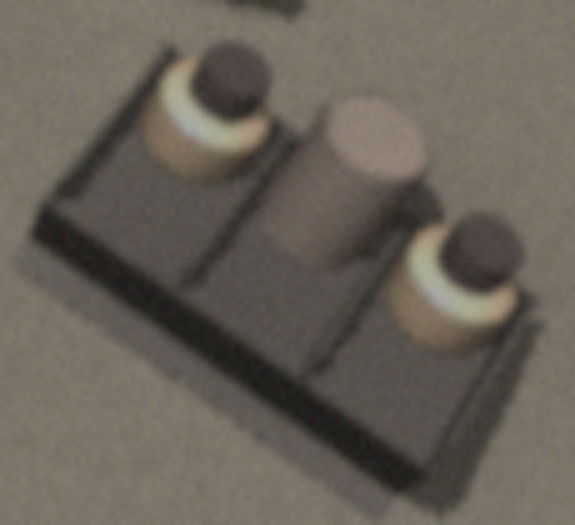

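Both crops confirm it: the wooden sheet lies on the tin rim with corners at crop a (400,57), (632,67), (614,375), (381,365). White pots with grey lids stand in the outer lanes, lid tops near (235,78) and (486,246) in crop b. The can is in the middle lane.

```bash
python3 - <<'E'
from h import *
c=load("top");s=load("scene")
A=lambda u,v,z:at(c,155+(u+.5)/4-.5,175+(v+.5)/4-.5,z)
B=lambda u,v:(370+(u+.5)/5-.5,175+(v+.5)/5-.5)
def quad(n,q,z):
    p=np.array([A(u,v,z)[:2] for u,v in q]); 
    e=[np.linalg.norm(p[i]-p[i-1]) for i in range(4)]
    d=(p[0]+p[1]-p[2]-p[3]);print(n,p.mean(0).round(4),"sides",np.round(e,3),"yaw",np.degrees(np.arctan2(d[1],d[0])).round(2));return p
quad("stack",[(92,58),(325,75),(292,384),(53,362)],.071)
quad("sheet",[(400,57),(632,67),(614,375),(381,365)],.077)
for n,q in dict(rimL=(360,205),rimR=(672,210)).items(): print(n,A(*q,.072).round(4))
for p in[(42,218),(415,485)]: print("rackback",at(c,*B(*p),.11).round(4))
# lid tops triangulate: top px, scene px
def tri(a,b):
    d1=ray(c,*a);d2=ray(s,*b);e1,e2=np.array(c["eye"]),np.array(s["eye"])
    t=np.linalg.lstsq(np.c_[d1,-d2],e2-e1,rcond=None)[0];p,q=e1+d1*t[0],e2+d2*t[1];return (p+q)/2,np.linalg.norm(p-q)
for n,a,b in[("P_left",B(235,75),(301,335)),("P_right",B(486,246),(230,361)),("can",B(378,137),(266,353))]: print(n,a,tri(a,b))
cv2.imwrite("pics/c.png",cv2.resize(s["frame"][280:390,190:330],None,fx=5,fy=5,interpolation=cv2.INTER_CUBIC))
E
```

```text
stack [0.5739 0.2404] sides [0.199 0.152 0.201 0.152] yaw -5.23
sheet [0.5718 0.0378] sides [0.2   0.15  0.2   0.146] yaw -3.46
rimL [0.5803 0.1319 0.072 ]
rimR [ 0.5737 -0.0672  0.072 ]
rackback [ 0.5861 -0.2052  0.11  ]
rackback [ 0.4499 -0.3823  0.11  ]
P_left (416.6, 189.6) (array([ 0.65828988, -0.30421803,  0.10891316]), np.float64(0.0003650837652723474))
P_right (466.8, 223.8) (array([ 0.57003684, -0.42424774,  0.10480666]), np.float64(0.002660653296830498))
can (445.2, 202.0) (array([ 0.62324349, -0.37287389,  0.1153129 ]), np.float64(0.00035605085479761334))
```

View pics/c.png

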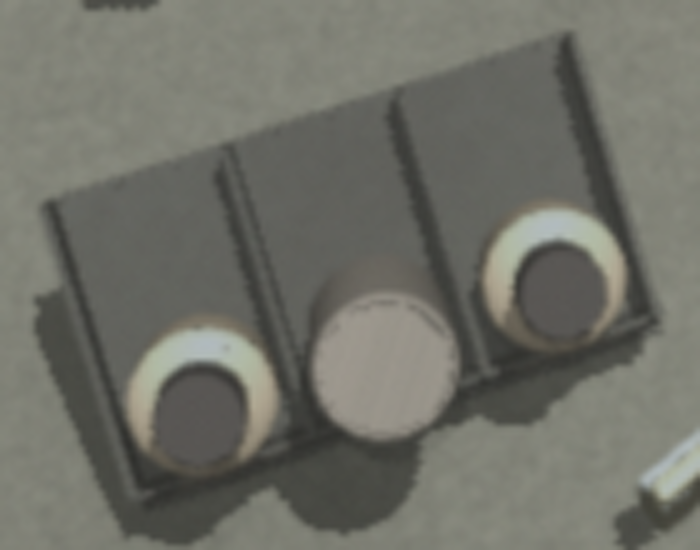

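```bash
python3 - <<'E'
from h import *
c=load("top");s=load("scene")
B=lambda u,v:(370+(u+.5)/5-.5,175+(v+.5)/5-.5)
S=lambda u,v:(190+(u+.5)/5-.5,280+(v+.5)/5-.5)
def tri(a,b):
    d1=ray(c,*a);d2=ray(s,*b);e1,e2=np.array(c["eye"]),np.array(s["eye"])
    t=np.linalg.lstsq(np.c_[d1,-d2],e2-e1,rcond=None)[0];p,q=e1+d1*t[0],e2+d2*t[1];return ((p+q)/2).round(4),np.linalg.norm(p-q)
for n,a,b in[("P_left",B(241,66),S(560,289)),("P_right",B(493,237),S(199,413)),("can",B(378,137),S(384,366))]:
    print(n,tri(a,b),"scene@z",at(s,*S(*{'P':(560,289),'c':(384,366)}[n[0]] if n!="P_right" else (199,413)),.1 if n[0]=='P' else .1156).round(4))
# rack outline in scene: back corners z~.105, front lip corners z~.044
q=[(at(s,*S(48,203),.108),at(s,*S(570,38),.108)),(at(s,*S(140,498),.044),at(s,*S(655,320),.044))]
for a,b in q: print(a.round(3),b.round(3),np.linalg.norm(a-b),np.degrees(np.arctan2(*(b-a)[[1,0]])))
E
```

```text
P_left (array([ 0.6625, -0.3075,  0.1097]), np.float64(0.0002614722778314674)) scene@z [ 0.6603 -0.3054  0.1   ]
P_right (array([ 0.5729, -0.4268,  0.1112]), np.float64(0.0015888251808686869)) scene@z [ 0.5698 -0.4252  0.1   ]
can (array([ 0.6234, -0.3725,  0.1155]), np.float64(0.0004938345788120723)) scene@z [ 0.6236 -0.3723  0.1156]
[ 0.466 -0.394  0.108] [ 0.603 -0.215  0.108] 0.22553760310284107 52.42854799445255
[ 0.554 -0.461  0.044] [ 0.69  -0.281  0.044] 0.2252612591226051 52.75887644328182
```

>>> {"name": "step_arm", "arguments": {
  "targets": "0 0 0 7.1;0 0 0 4",
  "claw": 6
}}

```text
time_s: 0.27
tcp_pos: [0.1725, 0.6003, 0.2218]
ee_rot: [[0.888, -0.461, -0.0], [-0.461, -0.888, -0.001], [0.0, 0.001, -1.0]]
wrist_force: [0.3, 0.3, 0.5]
gripper_width: 0.921
gripper_force: 0.0
```

```bash
cat >> h.py <<'E'
def plan(p,yaw=None,n=0,frm=None):
    """rows to bring measured TCP to p, tool x axis to yaw (deg, mod 180 nearest)"""
    s=sense(); R=s["ee_rot"]; y0=np.degrees(np.arctan2(R[1,0],R[0,0])); p0=s["tcp_pos"] if frm is None else np.array(frm)
    t=0 if yaw is None else -((yaw-y0+90)%180-90)
    d=np.array(p)-p0; n=max(n,int(np.ceil(max(np.linalg.norm(d)/.040,abs(t)/7))))
    rows=[]
    for i in range(n):
        a=np.radians(y0-t*i/n); ex=np.array([np.cos(a),np.sin(a),0]); ey=np.array([np.sin(a),-np.cos(a),0])
        q=d/n*100; rows.append("%.2f %.2f %.2f %.1f"%(ex@q,ey@q,-q[2],t/n))
    for i in range(0,n,12): print("; ".join(rows[i:i+12]))
E
python3 -c "
from h import *
plan([.572,.038,.13],-93.5)"
```

```text
3.41 1.75 0.51 3.7; 3.51 1.53 0.51 3.7; 3.60 1.30 0.51 3.7; 3.68 1.07 0.51 3.7; 3.74 0.83 0.51 3.7; 3.79 0.59 0.51 3.7; 3.82 0.34 0.51 3.7; 3.83 0.10 0.51 3.7; 3.83 -0.15 0.51 3.7; 3.81 -0.39 0.51 3.7; 3.78 -0.63 0.51 3.7; 3.73 -0.88 0.51 3.7
3.67 -1.11 0.51 3.7; 3.59 -1.34 0.51 3.7; 3.50 -1.57 0.51 3.7; 3.39 -1.79 0.51 3.7; 3.27 -2.01 0.51 3.7; 3.13 -2.21 0.51 3.7
```

>>> {"name": "step_arm", "arguments": {
  "targets": "3.4 1.75 0 3.7; 3.5 1.5 0 3.7; 3.6 1.3 0 3.7; 3.7 1.05 0 3.7; 3.75 0.85 0 3.7; 3.8 0.6 0 3.7; 3.8 0.35 0 3.7; 3.8 0.1 0 3.7; 3.8 -0.15 0 3.7; 3.8 -0.4 0 3.7; 3.8 -0.65 0 3.7; 3.75 -0.9 0 3.7"
}}

```text
time_s: 1.27
tcp_pos: [0.4404, 0.2252, 0.2224]
ee_rot: [[0.314, -0.949, -0.0], [-0.949, -0.314, -0.0], [-0.0, 0.0, -1.0]]
wrist_force: [0.5, -0.2, 0.7]
gripper_width: 0.69
gripper_force: 0.0
```

>>> {"name": "step_arm", "arguments": {
  "targets": "3.65 -1.1 0 3.7; 3.6 -1.35 0 3.7; 3.5 -1.55 0.5 3.7; 3.4 -1.8 1 3.7; 3.3 -2 1 3.7; 3.1 -2.2 1 3.7;0 0 2 0;0 0 2 0; 0 0 1 0;0 0 0 0"
}}

```text
time_s: 2.1
tcp_pos: [0.5704, 0.0384, 0.1345]
ee_rot: [[-0.066, -0.998, -0.006], [-0.998, 0.066, -0.002], [0.002, 0.006, -1.0]]
wrist_force: [-0.2, 0.7, -1.0]
gripper_width: 0.689
gripper_force: 0.0
```

>>> {"name": "step_arm", "arguments": {
  "targets": "0 -0.15 1.5 0;0 0 1.5 0;0 0 1 0;0 0 0.5 0;0 0 0.5 0;0 0 0.3 0;0 0 0 0"
}}

```text
time_s: 2.68
tcp_pos: [0.5739, 0.0391, 0.0845]
ee_rot: [[-0.065, -0.998, -0.0], [-0.998, 0.065, -0.0], [0.0, 0.0, -1.0]]
wrist_force: [0.5, 0.2, -0.4]
gripper_width: 0.689
gripper_force: 0.0
```

>>> {"name": "step_arm", "arguments": {
  "targets": "0 0 0.2 0;0 0 0.2 0;0 0 0 0;0 0 0 0"
}}

```text
time_s: 3.02
tcp_pos: [0.574, 0.0389, 0.0807]
ee_rot: [[-0.065, -0.998, 0.0], [-0.998, 0.065, 0.0], [-0.0, -0.0, -1.0]]
wrist_force: [0.1, 0.2, 0.2]
gripper_width: 0.688
gripper_force: 0.0
```

>>> {"name": "step_arm", "arguments": {
  "targets": "0 0 0.2 0;0 0 0.1 0;0 0 0 0;0 0 0 0"
}}

```text
time_s: 3.35
tcp_pos: [0.5745, 0.039, 0.0794]
ee_rot: [[-0.064, -0.998, 0.002], [-0.998, 0.064, -0.0], [0.0, -0.002, -1.0]]
wrist_force: [-2.4, 1.0, 7.7]
gripper_width: 0.69
gripper_force: 4.2
```

>>> {"name": "step_arm", "arguments": {
  "targets": "0 0 0.1 0;0 0 0 0;0 0 0 0"
}}

```text
time_s: 3.6
tcp_pos: [0.5746, 0.039, 0.0794]
ee_rot: [[-0.064, -0.998, 0.002], [-0.998, 0.064, -0.0], [0.0, -0.002, -1.0]]
wrist_force: [-3.6, 0.3, 12.8]
gripper_width: 0.692
gripper_force: 6.6
```

>>> {"name": "step_arm", "arguments": {
  "targets": "0 0 0.1 0;0 0 0 0;0 0 0 0"
}}

```text
time_s: 3.85
tcp_pos: [0.5748, 0.039, 0.0794]
ee_rot: [[-0.064, -0.998, 0.003], [-0.998, 0.064, -0.001], [0.0, -0.003, -1.0]]
wrist_force: [-4.5, 1.6, 17.6]
gripper_width: 0.692
gripper_force: 8.8
```

>>> {"name": "step_arm", "arguments": {
  "targets": "-0.3 0 0 0;-0.6 0.05 0 0;-0.8 0.05 0 0;-0.8 0.05 0 0;-0.8 0.05 0 0;-0.8 0.05 0 0;-0.6 0 0 0;-0.3 0 0 0;0 0 0 0"
}}

```text
time_s: 4.6
tcp_pos: [0.5773, 0.0893, 0.0795]
ee_rot: [[-0.062, -0.998, 0.006], [-0.998, 0.062, -0.0], [0.0, -0.006, -1.0]]
wrist_force: [-0.9, -2.4, 14.7]
gripper_width: 0.687
gripper_force: 7.4
```

```bash
python3 - <<'E'
from h import *
c=cap("top");f=c["frame"]
cv2.imwrite("pics/d.png",cv2.resize(f[175:290,155:345],None,fx=4,fy=4,interpolation=cv2.INTER_CUBIC))
E
```

```text
(no output)
```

View pics/d.png

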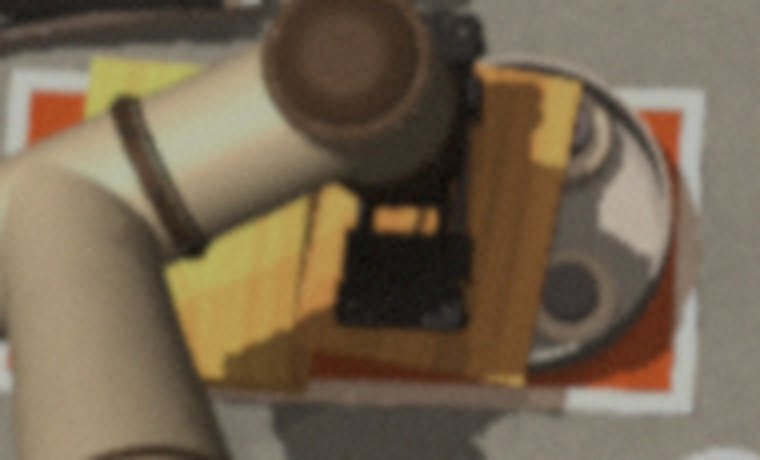

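The right edge of the sheet now runs (580,80)–(524,388). It has gone about 45 mm but turned about −7°, because the near finger pressed harder. I'll lift off, shut the fingers and press at a single point just beyond the middle.

```bash
cat >> h.py <<'E'
def A(c,u,v,z): return at(c,155+(u+.5)/4-.5,175+(v+.5)/4-.5,z)
def edgec(c,f,n,z=.079):
    """sheet centre & yaw from the far/near corner pixels of its right edge"""
    F,N=A(c,*f,z)[:2],A(c,*n,z)[:2]; d=(F-N); L=np.linalg.norm(d); d/=L
    return (F+N)/2+.075*np.array([-d[1],d[0]]),np.degrees(np.arctan2(d[1],d[0])),L
E
python3 - <<'E'
from h import *
c=load("top"); print(edgec(c,(632,67),(614,375)),edgec(c,(580,80),(524,388)))
print(sense()["tcp_pos"])
E
```

```text
(array([0.57201384, 0.03866101]), np.float64(-3.9113397599151187), np.float64(0.19933222547275886)) (array([0.57282207, 0.08248602]), np.float64(-10.44222670194344), np.float64(0.20149021122717486))
[0.57725715 0.08921595 0.07950452]
```

>>> {"name": "step_arm", "arguments": {
  "targets": "0 0 -0.5 0;0 0 -0.5 0;0 0 0 0;0 0 0 0;0 0 0 0;0 0 0 0;0 0 0 0;0 0 0 0;0 0 0 0",
  "claw": 0
}}

```text
time_s: 5.4
tcp_pos: [0.5746, 0.089, 0.0853]
ee_rot: [[-0.065, -0.998, -0.0], [-0.998, 0.065, -0.0], [0.0, 0.0, -1.0]]
wrist_force: [-0.2, 0.1, -0.4]
gripper_width: 0.091
gripper_force: 0.0
```

>>> {"name": "step_arm", "arguments": {
  "targets": "0.5 -0.9 0 0;0 0 0.3 0;0 0 0.3 0;0 0 0.2 0;0 0 0.1 0;0 0 0 0;0 0 0 0",
  "claw": 0
}}

```text
time_s: 5.98
tcp_pos: [0.5842, 0.0832, 0.0794]
ee_rot: [[-0.064, -0.998, 0.002], [-0.998, 0.064, -0.001], [0.0, -0.002, -1.0]]
wrist_force: [-2.7, 0.1, 13.8]
gripper_width: 0.003
gripper_force: 6.9
```

>>> {"name": "step_arm", "arguments": {
  "targets": "-0.3 0 0.05 0;-0.6 0.05 0 0;-0.8 0.05 0 0;-0.8 0.05 0 0;-0.8 0.05 0 0;-0.8 0.05 0 0;-0.8 0.05 0 0;-0.8 0.05 0 0;-0.6 0.05 0 0;-0.4 0 0 0;-0.2 0 0 0;0 0 0 0"
}}

```text
time_s: 6.98
tcp_pos: [0.5861, 0.1528, 0.0792]
ee_rot: [[-0.063, -0.998, 0.005], [-0.998, 0.063, 0.0], [-0.001, -0.005, -1.0]]
wrist_force: [-0.8, -0.7, 12.1]
gripper_width: 0.003
gripper_force: 5.9
```

```bash
python3 - <<'E'
from h import *
c=cap("top");f=c["frame"]
cv2.imwrite("pics/e.png",cv2.resize(f[175:290,155:345],None,fx=4,fy=4,interpolation=cv2.INTER_CUBIC))
E
```

```text
(no output)
```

View pics/e.png

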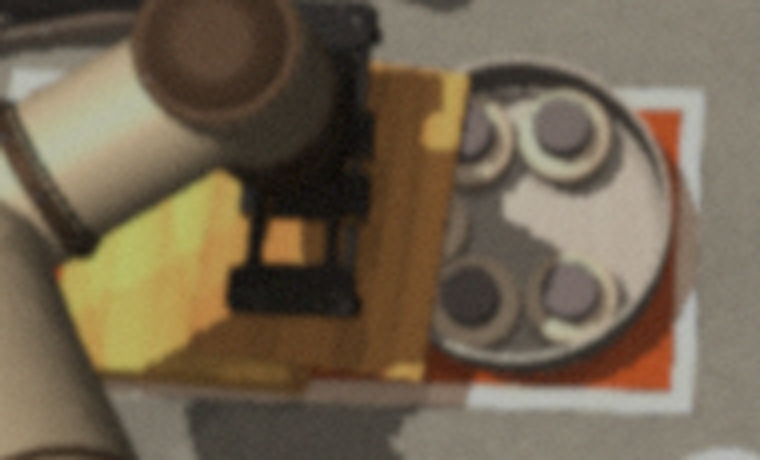

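The right edge is now at (469,72)–(422,380), so the sheet is turning back. The free ring place shows on the tin's right, near (625,215), and the middle is free.

```bash
python3 - <<'E'
from h import *
c=load("top"); print(edgec(c,(469,72),(422,380)))
E
```

```text
(array([0.57640854, 0.15048384]), np.float64(-8.35127480227572), np.float64(0.20079670313914066))
```

>>> {"name": "step_arm", "arguments": {
  "targets": "-0.4 0 0.05 0;-0.7 0.05 0 0;-0.9 0.05 0.05 0;-0.9 0.1 0 0;-0.9 0.1 0.05 0;-0.9 0.1 0 0;-0.9 0.1 0 0;-0.9 0.1 0 0;-0.9 0.1 0 0;-0.8 0.05 0 0;-0.5 0.05 0 0;-0.3 0 0 0"
}}

```text
time_s: 8.03
tcp_pos: [0.5843, 0.2432, 0.0784]
ee_rot: [[-0.063, -0.998, 0.006], [-0.998, 0.063, 0.0], [-0.001, -0.006, -1.0]]
wrist_force: [0.3, -4.9, 13.5]
gripper_width: 0.007
gripper_force: 6.9
```

>>> {"name": "step_arm", "arguments": {
  "targets": "0 0 0 0;0 0 -0.5 0;0 0 -1 0;0 0 -2 0;0 0 -3 0;0 0 -3 0;2 0 -3 0;3.5 0 0 0;4 0 0 0;4 0 0 0;4 0 0 0;4 0 0 0"
}}

```text
time_s: 9.03
tcp_pos: [0.5668, 0.0266, 0.1996]
ee_rot: [[-0.065, -0.998, -0.001], [-0.998, 0.065, 0.0], [-0.0, 0.001, -1.0]]
wrist_force: [0.3, -0.2, -0.2]
gripper_width: 0.005
gripper_force: 0.0
```

>>> {"name": "step_arm", "arguments": {
  "targets": "4 0 0 0;4 0 0 0;4 0 0 0;4 0 0 0;4 0 0 0;4 0 0 0;4 0 0 0;4 0 0 0;4 0 0 0;4 0 0 0;0 0 0 0"
}}

```text
time_s: 9.95
tcp_pos: [0.54, -0.3768, 0.1984]
ee_rot: [[-0.072, -0.997, -0.001], [-0.997, 0.072, -0.001], [0.001, 0.001, -1.0]]
wrist_force: [2.1, 0.1, 0.6]
gripper_width: 0.005
gripper_force: 0.0
```

```bash
python3 - <<'E'
from h import *
c=cap("top");f=c["frame"]
cv2.imwrite("pics/f.png",cv2.resize(f[175:290,155:345],None,fx=4,fy=4,interpolation=cv2.INTER_CUBIC))
E
```

```text
(no output)
```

View pics/f.png

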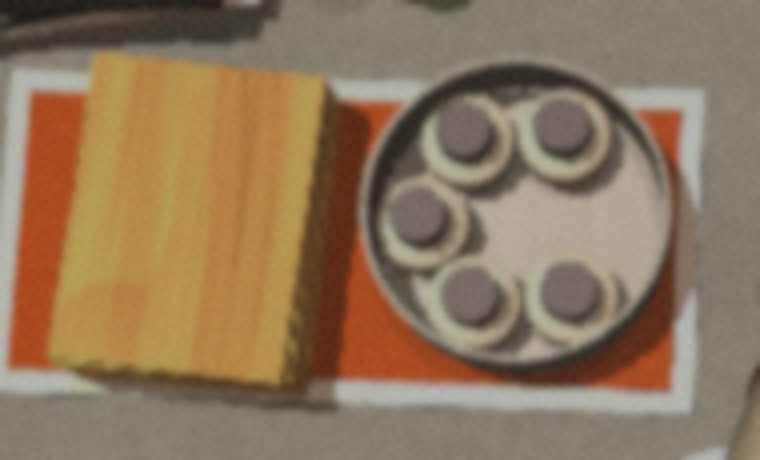

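Sheet corners are (95,53), (325,78), (285,387), (50,362), almost exactly over the stack. Lids in the tin are at (465,128), (563,125), (418,216), (470,292), (571,290). The middle (~518,210) and the right ring place are free.

```bash
cat > tin.py <<'E'
from h import *
from scipy.optimize import least_squares
c=load("top")
L=np.array([A(c,u,v,.0694)[:2] for u,v in[(571,290),(470,292),(418,216),(465,128),(563,125)]])
ang=lambda y:np.radians(y-60*np.arange(1,6))
g=lambda q:(q[:2]+.0625*np.c_[np.cos(ang(q[2])),np.sin(ang(q[2]))]-L).ravel()
o=least_squares(g,[.575,.03,-90],x_scale=[.01,.01,5]); q=o.x
print("tin",q.round(4),"res mm",(o.fun.reshape(-1,2)*1000).round(1).tolist())
print("ring",(q[:2]+.0625*np.array([np.cos(np.radians(q[2])),np.sin(np.radians(q[2]))])).round(4))
p=np.array([A(c,u,v,.0784)[:2] for u,v in [(95,53),(325,78),(285,387),(50,362)]]);d=p[0]+p[1]-p[2]-p[3]
print("sheet",p.mean(0),np.degrees(np.arctan2(d[1],d[0])))
rim=np.array([A(c,u,v,.0744)[:2] for u,v in[(360,205),(672,210),(517,57),(517,372)]]);print(rim.round(3).tolist())
E
python3 tin.py; python3 -c "
from h import *
plan([.567,-.423,.16],-37.1)"
```

```text
tin [ 5.7670e-01  3.1800e-02 -8.7989e+01] res mm [[0.2, 1.1], [-1.7, -0.6], [1.5, -0.8], [-0.6, -0.2], [0.7, 0.5]]
ring [ 0.5789 -0.0306]
sheet [0.57225442 0.2398545 ] -6.344484643434511
[[0.58, 0.132], [0.573, -0.067], [0.676, 0.031], [0.471, 0.032]]
0.52 -0.34 0.43 -6.3; 0.56 -0.28 0.43 -6.3; 0.58 -0.21 0.43 -6.3; 0.60 -0.15 0.43 -6.3; 0.61 -0.08 0.43 -6.3; 0.62 -0.01 0.43 -6.3; 0.62 0.06 0.43 -6.3; 0.61 0.12 0.43 -6.3; 0.59 0.19 0.43 -6.3
```

>>> {"name": "step_arm", "arguments": {
  "targets": "0.5 -0.35 0.45 -6.3; 0.55 -0.3 0.45 -6.3; 0.6 -0.2 0.45 -6.3; 0.6 -0.15 0.45 -6.3; 0.6 -0.1 0.45 -6.3; 0.6 0 0.45 -6.3; 0.6 0.05 0.45 -6.3; 0.6 0.1 0.45 -6.3; 0.6 0.2 0.45 -6.3; 0 0 0 0;0 0 0 0",
  "claw": 5
}}

```text
time_s: 10.92
tcp_pos: [0.5689, -0.4179, 0.1585]
ee_rot: [[0.797, -0.604, -0.001], [-0.604, -0.797, 0.001], [-0.002, 0.0, -1.0]]
wrist_force: [0.2, 0.8, 0.1]
gripper_width: 0.569
gripper_force: 0.0
```

```bash
python3 - <<'E'
from h import *
plan([.5674,-.4234,.12],-37.1);print(sense()["tcp_pos"],sense()["gripper_width"])
s=cap("scene");cv2.imwrite("pics/g.png",cv2.resize(s["frame"][250:400,180:340],None,fx=4,fy=4,interpolation=cv2.INTER_CUBIC))
E
```

```text
0.21 0.53 3.85 -0.1
[ 0.56889397 -0.41792485  0.15846114] 0.5687480100351463
```

View pics/g.png

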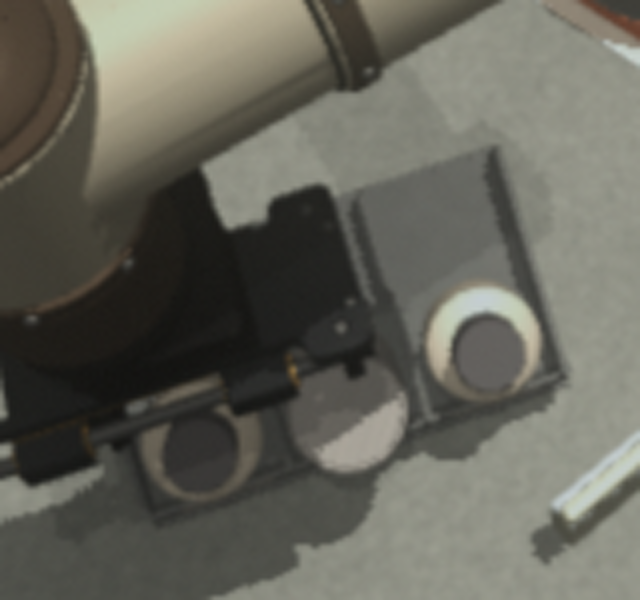

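The fingers straddle the right-hand pot's lid (203,455), clear of the can (350,415). I descend.

>>> {"name": "step_arm", "arguments": {
  "targets": "0.2 0.55 1.5 0;0 0 1.5 0;0 0 1 0;0 0 0.5 0;0 0 0.5 0;0 0 0.5 0;0 0 0.5 0;0 0 0 0"
}}

```text
time_s: 11.63
tcp_pos: [0.567, -0.4242, 0.0982]
ee_rot: [[0.798, -0.602, -0.001], [-0.602, -0.798, 0.001], [-0.001, 0.0, -1.0]]
wrist_force: [-0.0, 1.2, 0.2]
gripper_width: 0.579
gripper_force: 0.0
```

>>> {"name": "step_arm", "arguments": {
  "targets": "0 0 0.5 0;0 0 0.5 0;0 0 0.5 0;0 0 0.3 0;0 0 0 0;0 0 0 0"
}}

```text
time_s: 12.13
tcp_pos: [0.5671, -0.4246, 0.0807]
ee_rot: [[0.798, -0.602, -0.001], [-0.602, -0.798, 0.0], [-0.001, 0.0, -1.0]]
wrist_force: [0.2, 0.2, 0.0]
gripper_width: 0.576
gripper_force: 0.0
```

No contact. Close and lift straight up.

>>> {"name": "step_arm", "arguments": {
  "targets": "0 0 0 0;0 0 0 0;0 0 0 0;0 0 0 0;0 0 0 0;0 0 0 0",
  "claw": 0
}}

```text
time_s: 12.63
tcp_pos: [0.5677, -0.4247, 0.0814]
ee_rot: [[0.798, -0.602, 0.001], [-0.602, -0.798, -0.001], [0.001, -0.0, -1.0]]
wrist_force: [0.7, 0.2, 0.1]
gripper_width: 0.414
gripper_force: 30.0
```

>>> {"name": "step_arm", "arguments": {
  "targets": "0 0 -0.5 0;0 0 -1 0;0 0 -1 0;0 0 -1.5 0;0 0 -2 0;0 0 -2 0;0 0 0 0"
}}

```text
time_s: 13.22
tcp_pos: [0.5695, -0.4263, 0.1677]
ee_rot: [[0.799, -0.602, 0.009], [-0.602, -0.799, -0.006], [0.011, -0.0, -1.0]]
wrist_force: [0.9, -0.9, -0.2]
gripper_width: 0.417
gripper_force: 30.0
```

```bash
python3 - <<'E'
from h import *
f=load("top")["frame"]
s=sense();print(s["tcp_pos"])
c=load("top");print(proj(c,[.45,-.15,0]),proj(c,[.5,-.12,0]))
plan([.43,-.17,.16])
E
```

```text
[ 0.56953208 -0.42633314  0.16774488]
[355.04959884 278.30284148] [343.21453755 259.64818631]
-3.32 -1.51 0.10 0.0; -3.32 -1.51 0.10 0.0; -3.32 -1.51 0.10 0.0; -3.32 -1.51 0.10 0.0; -3.32 -1.51 0.10 0.0; -3.32 -1.51 0.10 0.0; -3.32 -1.51 0.10 0.0; -3.32 -1.51 0.10 0.0
```

>>> {"name": "step_arm", "arguments": {
  "targets": "-3.5 0 -1 0;-3.5 0 -1 0;-3.5 -1 0 0;-3.5 -2 0 0;-3 -2.5 0 0;-2.5 -3 0 0;-2 -3.2 0 0;-1.3 -3.5 0 0;0 -3.5 0 0;0 0 0 0;0 0 0 0"
}}

```text
time_s: 14.13
tcp_pos: [0.4984, -0.1365, 0.1812]
ee_rot: [[0.8, -0.6, 0.0], [-0.6, -0.8, 0.0], [0.0, -0.0, -1.0]]
wrist_force: [-0.6, -0.4, -1.9]
gripper_width: 0.415
gripper_force: 30.0
```

```bash
python3 - <<'E'
from h import *
s=sense();print(s["tcp_pos"],s["wrist_force"],s["gripper_width"])
plan([.50,-.14,.065])
E
```

```text
[ 0.4983844  -0.13645987  0.18124871] [-0.60797233 -0.41601232 -1.93470848] 0.4151939780711618
0.11 0.06 3.87 0.0; 0.11 0.06 3.87 0.0; 0.11 0.06 3.87 0.0
```

>>> {"name": "step_arm", "arguments": {
  "targets": "0 0 3 0;0 0 3 0;0 0 3 0;0 0 2.5 0;0 0 1 0;0 0 0.5 0;0 0 0 0"
}}

```text
time_s: 14.72
tcp_pos: [0.4975, -0.1386, 0.0507]
ee_rot: [[0.798, -0.603, -0.001], [-0.603, -0.798, -0.0], [-0.001, 0.001, -1.0]]
wrist_force: [0.6, 0.3, -1.3]
gripper_width: 0.419
gripper_force: 30.0
```

>>> {"name": "step_arm", "arguments": {
  "targets": "0 0 0.3 0;0 0 0.2 0;0 0 0.2 0;0 0 0 0"
}}

```text
time_s: 15.05
tcp_pos: [0.5002, -0.1387, 0.0479]
ee_rot: [[0.8, -0.601, 0.005], [-0.601, -0.8, -0.002], [0.005, -0.002, -1.0]]
wrist_force: [-2.4, -0.5, 13.3]
gripper_width: 0.421
gripper_force: 30.0
```

>>> {"name": "step_arm", "arguments": {
  "targets": "0 0 0.2 0;0 0 0.2 0;0 0 0 0"
}}

```text
time_s: 15.3
tcp_pos: [0.5028, -0.1394, 0.0467]
ee_rot: [[0.801, -0.599, 0.011], [-0.599, -0.801, -0.004], [0.011, -0.004, -1.0]]
wrist_force: [-3.8, -2.2, 25.4]
gripper_width: 0.414
gripper_force: 30.1
```

The pot won't turn in the pads at 25 N, but its foot is on the table and its centre of mass is inside the foot. I ease off the load and open slightly so it settles upright.

>>> {"name": "step_arm", "arguments": {
  "targets": "0 0 -0.3 0;0 0 -0.3 0;0 0 0 0;0 0 0 0"
}}

```text
time_s: 15.63
tcp_pos: [0.4992, -0.1381, 0.0473]
ee_rot: [[0.799, -0.602, 0.003], [-0.602, -0.799, -0.0], [0.003, -0.002, -1.0]]
wrist_force: [0.1, -0.2, 6.1]
gripper_width: 0.418
gripper_force: 30.0
```

>>> {"name": "step_arm", "arguments": {
  "targets": "0 0 0 0;0 0 0 0;0 0 0 0;0 0 0 0;0 0 0 0;0 0 0 0",
  "claw": 4.4
}}

```text
time_s: 16.13
tcp_pos: [0.4977, -0.138, 0.0457]
ee_rot: [[0.798, -0.602, -0.001], [-0.602, -0.798, -0.0], [-0.001, 0.0, -1.0]]
wrist_force: [-0.1, 0.8, -0.2]
gripper_width: 0.503
gripper_force: 0.0
```

>>> {"name": "step_arm", "arguments": {
  "targets": "0 0 -1 0;0 0 -2 0;0 0 -3 0;-3 0 -3 0;-4 0 -2 0;-4 0 0 0;-4 0 0 0;0 0 0 0",
  "claw": 6
}}

```text
time_s: 16.8
tcp_pos: [0.3747, -0.0481, 0.1544]
ee_rot: [[0.8, -0.6, -0.002], [-0.6, -0.8, 0.002], [-0.003, 0.0, -1.0]]
wrist_force: [0.8, -0.8, -0.9]
gripper_width: 0.691
gripper_force: 0.0
```

```bash
python3 - <<'E'
from h import *
c=cap("top");s=cap("scene")
print(proj(c,[.49,-.135,.06]),proj(s,[.49,-.135,.06]))
u,v=proj(c,[.49,-.135,.06]).astype(int);a=c["frame"][v-45:v+45,u-45:u+45]
u,v=proj(s,[.49,-.135,.06]).astype(int);b=s["frame"][v-45:v+45,u-45:u+45]
cv2.imwrite("pics/h.png",cv2.resize(np.hstack([a,b]),None,fx=4,fy=4,interpolation=cv2.INTER_CUBIC))
E
```

```text
[349.86172107 259.92962126] [284.467293   245.24977618]
```

View pics/h.png

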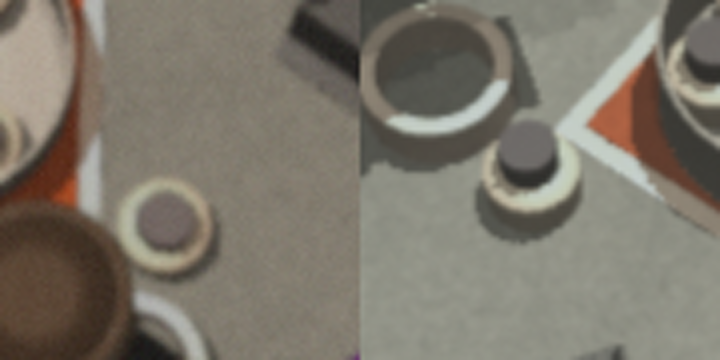

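The pot stands upright and clear: lid in the top crop at (167,219), in the scene crop at (527,147). I've viewed ten pictures, so from here I measure with image code only.

```bash
python3 - <<'E'
from h import *
c=load("top");s=load("scene")
print(at(c,345.4,268.4,.062),at(s,280.4,236.2,.062))
p=(at(c,345.4,268.4,.062)+at(s,280.4,236.2,.062))/2
# refine lid by dark blob + body by bright blob in top
f=c["frame"];g=f[255:288,333:360].astype(int).sum(2)
print(g[::3,::3])
plan([p[0],p[1],.10],-88)
E
```

```text
[ 0.46824255 -0.12312769  0.062     ] [ 0.46799505 -0.12102627  0.062     ]
[[373 369 365 363 364 366 372 366 379]
 [372 368 371 412 410 404 365 371 374]
 [365 401 497 462 410 460 444 368 364]
 [393 503 437 322 315 320 403 450 366]
 [421 517 316 312 323 321 311 433 299]
 [441 518 303 306 318 307 291 352 280]
 [353 509 349 300 315 295 265 355 237]
 [217 456 500 327 266 269 372 363 213]
 [214 267 432 503 489 470 354 216 278]
 [206 242 284 257 249 220 199 289 358]
 [189 236 374 358 345 322 352 370 358]]
1.43 0.07 0.69 6.4; 1.43 -0.09 0.69 6.4; 1.41 -0.25 0.69 6.4; 1.37 -0.40 0.69 6.4; 1.32 -0.55 0.69 6.4; 1.25 -0.69 0.69 6.4; 1.16 -0.83 0.69 6.4; 1.07 -0.95 0.69 6.4
```

>>> {"name": "step_arm", "arguments": {
  "targets": "1.45 0.05 0 6.4; 1.45 -0.1 0 6.4; 1.4 -0.25 0 6.4; 1.35 -0.4 0.5 6.4; 1.3 -0.55 1 6.4; 1.25 -0.7 1.5 6.4; 1.15 -0.85 1.5 6.4; 1.05 -0.95 1 6.4;0 0 0 0;0 0 0 0"
}}

```text
time_s: 17.73
tcp_pos: [0.4694, -0.1233, 0.0984]
ee_rot: [[0.031, -1.0, -0.002], [-1.0, -0.031, -0.0], [0.0, 0.002, -1.0]]
wrist_force: [1.2, 0.3, -0.6]
gripper_width: 0.69
gripper_force: 0.0
```

```bash
python3 - <<'E'
from h import *
print(sense()["tcp_pos"]);plan([.468,-.122,.038],-88)
E
```

```text
[ 0.46942946 -0.12333534  0.09840488]
-0.07 0.07 3.02 -0.1; -0.07 0.07 3.02 -0.1
```

>>> {"name": "step_arm", "arguments": {
  "targets": "-0.15 0.15 2 0;0 0 1.5 0;0 0 1 0;0 0 0.8 0;0 0 0.5 0;0 0 0.2 0;0 0 0 0"
}}

```text
time_s: 18.32
tcp_pos: [0.4675, -0.1208, 0.0393]
ee_rot: [[0.032, -1.0, 0.0], [-1.0, -0.032, -0.0], [0.0, -0.0, -1.0]]
wrist_force: [0.1, -0.5, -0.4]
gripper_width: 0.687
gripper_force: 0.0
```

>>> {"name": "step_arm", "arguments": {
  "targets": "0 0 0 0;0 0 0 0;0 0 0 0;0 0 0 0;0 0 0 0;0 0 0 0",
  "claw": 0
}}

```text
time_s: 18.82
tcp_pos: [0.4677, -0.1208, 0.0395]
ee_rot: [[0.031, -1.0, 0.001], [-1.0, -0.031, -0.0], [0.0, -0.001, -1.0]]
wrist_force: [0.3, 0.7, 1.9]
gripper_width: 0.416
gripper_force: 30.0
```

>>> {"name": "step_arm", "arguments": {
  "targets": "0 0 -1 0;0 0 -2 0;0 0 -3 0;0 0 -3 0;0 0 -1 0;2 -2 0 0;0 0 0 0;0 0 0 0;0 0 0 0"
}}

```text
time_s: 19.57
tcp_pos: [0.4868, -0.1402, 0.1382]
ee_rot: [[0.03, -1.0, -0.002], [-1.0, -0.03, 0.0], [-0.001, 0.002, -1.0]]
wrist_force: [-0.9, 0.2, -1.2]
gripper_width: 0.417
gripper_force: 30.0
```

```bash
python3 - <<'E'
from h import *
plan([.579,-.03,.135],-88)
E
```

```text
-2.68 -2.39 0.08 -0.1; -2.68 -2.39 0.08 -0.1; -2.68 -2.39 0.08 -0.1; -2.68 -2.40 0.08 -0.1
```

>>> {"name": "step_arm", "arguments": {
  "targets": "-2 -1.8 0 0;-2.5 -2.2 0 0;-2.7 -2.4 0 0;-2 -1.8 0 0;-1 -0.9 0 0;-0.5 -0.45 0 0;0 0 0 0;0 0 0 0"
}}

```text
time_s: 20.23
tcp_pos: [0.5788, -0.0307, 0.1386]
ee_rot: [[0.031, -1.0, -0.002], [-1.0, -0.031, -0.0], [0.0, 0.002, -1.0]]
wrist_force: [-0.6, 0.3, -2.1]
gripper_width: 0.416
gripper_force: 30.0
```

```bash
python3 - <<'E'
from h import *
plan([.579,-.03,.075],-88); print(sense()["tcp_pos"])
s=cap("scene");c=cap("top")
# scene-view lid blobs in tin: neutral grey (low saturation, dark) inside expected spots
for T in [(.6339,.0023),(.5257,-.0017),(.515,.06),(.567,.094),(.63,.065)]:
    u,v=proj(s,[*T,.0694]);print(np.round([u,v],1))
f=s["frame"].astype(int)
u,v=proj(s,[.579,-.03,.09]).astype(int)
print(f[v-14:v+30:3,u-27:u+28:3].sum(2))
E
```

```text
-0.04 -0.01 3.18 -0.1; -0.04 -0.01 3.18 -0.1
[ 0.57883053 -0.03070877  0.13858865]
[366.3 230.4]
[327.6 210.9]
[337.4 191.9]
[362.  191.9]
[377.9 211.4]
[[229 149 238 156 154  85  79 149 152 149  83  83  90 105 121 124 199 130
  137]
 [202 220 259 149 157 242 224 115 149 152 131  84  80  83 177 166 162  97
  126]
 [193 282 285 114 124 276 296 132 116 117 117  84  79  92 314 247 147 136
   95]
 [169 262 299 238 122 230 297 296 159 133 157  87  97 277 480 487 485 217
   97]
 [163 212 287 305 311 197 294 300 312 314 309 249 247 270 488 491 348 213
   96]
 [162 156 208 251 295 221 194 245 320 294 288 240 196 339 491 490 323 291
  158]
 [167 153 193 197 195 197 189 194 194 196 196 194 227 447 488 401 295 295
  294]
 [162 153 149 218 202 198 221 253 210 201 208 332 442 447 460 215 294 297
  298]
 [167 155 156 153 208 356 439 444 439 430 445 446 444 455 454 147 200 291
  295]
 [169 165 154 151 152 176 317 424 448 449 447 444 453 288 443 259 124 130
  132]
 [189 188 169 156 153 153 153 193 314 417 451 459 303 210 440 425 297 239
  338]
 [310 191 187 156 157 156 153 157 156 162 193 246 283 223 242 300 247 242
  211]
 [387 377 229 191 162 157 157 157 159 161 161 163 161 162 160 161 165 166
  172]
 [333 389 385 331 196 171 161 161 161 163 164 164 164 163 163 165 167 169
  173]
 [232 261 377 386 371 241 183 171 163 163 164 167 165 168 168 167 171 173
  177]]
```

>>> {"name": "step_arm", "arguments": {
  "targets": "0 0 1.5 0;0 0 1.5 0;0 0 1 0;0 0 0.8 0;0 0 0.4 0;0 0 0 0"
}}

```text
time_s: 20.83
tcp_pos: [0.5793, -0.0308, 0.0862]
ee_rot: [[0.03, -1.0, -0.002], [-1.0, -0.03, -0.001], [0.0, 0.002, -1.0]]
wrist_force: [-0.3, -0.6, -1.7]
gripper_width: 0.417
gripper_force: 30.0
```

>>> {"name": "step_arm", "arguments": {
  "targets": "0 0 0.3 0;0 0 0.3 0;0 0 0.2 0;0 0 0.2 0;0 0 0 0"
}}

```text
time_s: 21.25
tcp_pos: [0.5799, -0.0303, 0.0768]
ee_rot: [[0.031, -1.0, -0.001], [-1.0, -0.031, -0.0], [0.0, 0.001, -1.0]]
wrist_force: [0.3, 1.1, -1.5]
gripper_width: 0.415
gripper_force: 30.0
```

>>> {"name": "step_arm", "arguments": {
  "targets": "0 0 0.3 0;0 0 0.3 0;0 0 0.2 0;0 0 0 0"
}}

```text
time_s: 21.58
tcp_pos: [0.5797, -0.0304, 0.0685]
ee_rot: [[0.031, -1.0, -0.001], [-1.0, -0.031, -0.0], [0.0, 0.001, -1.0]]
wrist_force: [-0.4, 0.0, -1.0]
gripper_width: 0.413
gripper_force: 30.0
```

>>> {"name": "step_arm", "arguments": {
  "targets": "0 0 0.4 0;0 0 0.4 0;0 0 0.3 0;0 0 0 0"
}}

```text
time_s: 21.92
tcp_pos: [0.5794, -0.0304, 0.0572]
ee_rot: [[0.031, -1.0, -0.002], [-1.0, -0.031, -0.0], [0.0, 0.002, -1.0]]
wrist_force: [-0.9, -0.9, -2.0]
gripper_width: 0.419
gripper_force: 30.0
```

>>> {"name": "step_arm", "arguments": {
  "targets": "0 0 0.3 0;0 0 0.2 0;0 0 0.1 0;0 0 0 0"
}}

```text
time_s: 22.25
tcp_pos: [0.5799, -0.0303, 0.0518]
ee_rot: [[0.031, -1.0, -0.001], [-1.0, -0.031, -0.0], [0.0, 0.001, -1.0]]
wrist_force: [0.7, 0.6, -1.8]
gripper_width: 0.419
gripper_force: 30.0
```

Goes in freely. On to the floor (about 5 mm more).

>>> {"name": "step_arm", "arguments": {
  "targets": "0 0 0.2 0;0 0 0.1 0;0 0 0.1 0;0 0 0 0;0 0 0 0"
}}

```text
time_s: 22.67
tcp_pos: [0.5801, -0.0303, 0.0481]
ee_rot: [[0.031, -1.0, -0.0], [-1.0, -0.031, -0.0], [0.0, 0.0, -1.0]]
wrist_force: [0.2, 0.1, -0.8]
gripper_width: 0.42
gripper_force: 30.0
```

>>> {"name": "step_arm", "arguments": {
  "targets": "0 0 0.1 0;0 0 0 0;0 0 0 0"
}}

```text
time_s: 22.92
tcp_pos: [0.5801, -0.0303, 0.0471]
ee_rot: [[0.031, -1.0, -0.0], [-1.0, -0.031, 0.0], [-0.0, 0.0, -1.0]]
wrist_force: [-0.1, 0.7, -2.0]
gripper_width: 0.417
gripper_force: 30.0
```

>>> {"name": "step_arm", "arguments": {
  "targets": "0 0 0.1 0;0 0 0.1 0;0 0 0 0;0 0 0 0"
}}

```text
time_s: 23.25
tcp_pos: [0.5804, -0.0305, 0.0463]
ee_rot: [[0.031, -1.0, 0.001], [-1.0, -0.031, -0.0], [0.0, -0.001, -1.0]]
wrist_force: [-1.8, -0.2, 5.0]
gripper_width: 0.42
gripper_force: 30.0
```

>>> {"name": "step_arm", "arguments": {
  "targets": "0 0 0 0;0 0 0 0;0 0 0 0;0 0 -0.5 0;0 0 -1 0;0 0 -2 0;0 0 -3 0;0 0 -3 0;0 0 -3 0;0 0 -2 0;0 0 0 0",
  "claw": 5
}}

```text
time_s: 24.17
tcp_pos: [0.5833, -0.0302, 0.1969]
ee_rot: [[0.032, -0.999, 0.012], [-0.999, -0.032, 0.001], [-0.0, -0.012, -1.0]]
wrist_force: [-0.2, -1.0, 1.0]
gripper_width: 0.574
gripper_force: 0.0
```

```bash
python3 - <<'E'
from h import *
print(sense()["tcp_pos"]);plan([.6579,-.3036,.16],-37.1)
E
```

```text
[ 0.58325508 -0.03016309  0.19691502]
3.45 -0.82 0.46 -6.4; 3.52 -0.44 0.46 -6.4; 3.54 -0.04 0.46 -6.4; 3.53 0.35 0.46 -6.4; 3.46 0.74 0.46 -6.4; 3.36 1.12 0.46 -6.4; 3.21 1.49 0.46 -6.4; 3.03 1.84 0.46 -6.4
```

>>> {"name": "step_arm", "arguments": {
  "targets": "3.45 -0.85 0 -6.4; 3.5 -0.45 0 -6.4; 3.55 -0.05 0.5 -6.4; 3.5 0.35 0.5 -6.4; 3.45 0.75 0.5 -6.4; 3.35 1.1 0.7 -6.4; 3.2 1.5 0.7 -6.4; 3.05 1.85 0.7 -6.4;0 0 0 0;0 0 0 0"
}}

```text
time_s: 25.0
tcp_pos: [0.6542, -0.305, 0.1523]
ee_rot: [[0.796, -0.605, -0.003], [-0.605, -0.796, 0.001], [-0.003, 0.001, -1.0]]
wrist_force: [0.4, -0.1, 0.1]
gripper_width: 0.578
gripper_force: 0.0
```

```bash
python3 - <<'E'
from h import *
print(sense()["tcp_pos"]);plan([.6579,-.3036,.1],-37.1)
E
```

```text
[ 0.65417585 -0.30504463  0.15230768]
0.10 -0.17 2.62 -0.1; 0.10 -0.17 2.62 -0.1
```

>>> {"name": "step_arm", "arguments": {
  "targets": "0.2 -0.35 1.5 0;0 0 1.5 0;0 0 1 0;0 0 0.5 0;0 0 0.5 0;0 0 0.3 0;0 0 0 0"
}}

```text
time_s: 25.58
tcp_pos: [0.6587, -0.3013, 0.1011]
ee_rot: [[0.798, -0.602, -0.0], [-0.602, -0.798, 0.0], [-0.0, 0.0, -1.0]]
wrist_force: [-0.8, 0.1, -0.0]
gripper_width: 0.576
gripper_force: 0.0
```

>>> {"name": "step_arm", "arguments": {
  "targets": "0 0 0.5 0;0 0 0.5 0;0 0 0.5 0;0 0 0.3 0;0 0 0 0;0 0 0 0"
}}

```text
time_s: 26.08
tcp_pos: [0.6586, -0.3018, 0.0828]
ee_rot: [[0.798, -0.602, -0.001], [-0.602, -0.798, 0.0], [-0.0, 0.0, -1.0]]
wrist_force: [0.0, 0.4, 0.4]
gripper_width: 0.575
gripper_force: 0.0
```

>>> {"name": "step_arm", "arguments": {
  "targets": "0 0.1 0.2 0;0 0 0 0;0 0 0 0;0 0 0 0;0 0 0 0;0 0 0 0;0 0 0 0",
  "claw": 0
}}

```text
time_s: 26.67
tcp_pos: [0.6583, -0.3026, 0.0812]
ee_rot: [[0.798, -0.602, 0.0], [-0.602, -0.798, -0.0], [0.0, -0.0, -1.0]]
wrist_force: [0.5, -1.3, -1.4]
gripper_width: 0.415
gripper_force: 30.0
```

>>> {"name": "step_arm", "arguments": {
  "targets": "0 0 -0.5 0;0 0 -1 0;0 0 -1 0;0 0 -1.5 0;0 0 -2 0;0 0 -2 0;0 0 -2 0;0 0 0 0;0 0 0 0"
}}

```text
time_s: 27.42
tcp_pos: [0.6588, -0.3025, 0.1834]
ee_rot: [[0.798, -0.602, 0.004], [-0.602, -0.798, -0.001], [0.004, -0.002, -1.0]]
wrist_force: [-0.3, -0.3, -2.4]
gripper_width: 0.421
gripper_force: 30.0
```

```bash
python3 - <<'E'
from h import *
print(sense()["tcp_pos"]);plan([.498,-.137,.18])
E
```

```text
[ 0.65880727 -0.30251994  0.18336815]
-3.80 -0.59 0.06 0.0; -3.80 -0.59 0.06 0.0; -3.80 -0.59 0.06 0.0; -3.80 -0.59 0.06 0.0; -3.80 -0.59 0.06 0.0; -3.80 -0.59 0.06 0.0
```

Same lay-down as before at (0.498, −0.137): descend to TCP z ≈ 0.047.

>>> {"name": "step_arm", "arguments": {
  "targets": "-3 -0.4 0 0; -3.8 -0.6 0 0; -3.8 -0.6 0 0; -3.8 -0.6 0 0; -3.8 -0.6 0 0; -2.8 -0.5 0 0;-1.8 -0.2 0 0; 0 0 3 0;0 0 3 0;0 0 3 0;0 0 2.5 0;0 0 1 0"
}}

```text
time_s: 28.42
tcp_pos: [0.4932, -0.137, 0.0518]
ee_rot: [[0.798, -0.603, -0.009], [-0.603, -0.798, 0.001], [-0.008, 0.005, -1.0]]
wrist_force: [-0.5, 1.3, -1.8]
gripper_width: 0.418
gripper_force: 30.0
```

>>> {"name": "step_arm", "arguments": {
  "targets": "0 0 0.5 0;0 0 0.3 0;0 0 0.1 0;0 0 0.1 0;0 0 0 0;0 0 0 0"
}}

```text
time_s: 28.92
tcp_pos: [0.4965, -0.1377, 0.048]
ee_rot: [[0.798, -0.602, -0.001], [-0.602, -0.798, -0.001], [-0.0, 0.001, -1.0]]
wrist_force: [-5.4, -0.7, 4.7]
gripper_width: 0.417
gripper_force: 30.0
```

>>> {"name": "step_arm", "arguments": {
  "targets": "0 0 0 0;0 0 0 0;0 0 0 0;0 0 0 0;0 0 0 0;0 0 0 0",
  "claw": 4.4
}}

```text
time_s: 29.42
tcp_pos: [0.4976, -0.1372, 0.0462]
ee_rot: [[0.798, -0.602, 0.001], [-0.602, -0.798, 0.0], [0.0, -0.0, -1.0]]
wrist_force: [0.7, 0.5, 0.3]
gripper_width: 0.503
gripper_force: 0.0
```

>>> {"name": "step_arm", "arguments": {
  "targets": "0 0 -1 0;0 0 -2 0;0 0 -3 0;-3 0 -3 0;-4 0 -2 0;-4 0 0 0;-4 0 0 0;0 0 0 0",
  "claw": 6
}}

```text
time_s: 30.08
tcp_pos: [0.3741, -0.0473, 0.1545]
ee_rot: [[0.8, -0.6, -0.002], [-0.6, -0.8, 0.002], [-0.003, -0.0, -1.0]]
wrist_force: [-0.0, -0.3, -0.3]
gripper_width: 0.687
gripper_force: 0.0
```

```bash
cat > pot.py <<'E'
from h import *
c=cap("top");s=cap("scene")
from scipy import ndimage as nd
def match(cam,p0,z):
    # slide-search the lid/body ring pattern: bright body annulus, dark lid top disc
    f=cam["frame"].astype(float).sum(2); best=None
    for dx in np.arange(-.025,.0251,.001):
        for dy in np.arange(-.025,.0251,.001):
            p=np.array([p0[0]+dx,p0[1]+dy]); a=np.arange(0,2*np.pi,.2)
            def smp(r,h):
                q=np.array([proj(cam,[p[0]+r*np.cos(t),p[1]+r*np.sin(t),z+h]) for t in a]); return nd.map_coordinates(f,[q[:,1],q[:,0]],order=1)
            sc=smp(.0245,.035).clip(0,420).mean()-smp(.035,.035).clip(200,420).mean()*.7-smp(.014,.062).mean()-smp(.006,.062).mean()*.5
            if best is None or sc>best[0]: best=(sc,*p.round(4))
    return best
E
cat > t.py <<'E'
from pot import *
print("top",match(c,(.468,-.122),0)); print("scene",match(s,(.468,-.122),0))
import sys
plan([.468,-.122,.10],-88)
f=c["frame"];print(f[255:288,333:360].astype(int).sum(2)[::3,::3])
E
python3 t.py
```

```text
top (np.float64(-264.73867711212785), np.float64(0.465), np.float64(-0.124))
scene (np.float64(-259.0737369862169), np.float64(0.468), np.float64(-0.127))
1.44 0.08 0.69 6.4; 1.44 -0.08 0.69 6.4; 1.42 -0.24 0.69 6.4; 1.38 -0.40 0.69 6.4; 1.33 -0.55 0.69 6.4; 1.26 -0.70 0.69 6.4; 1.17 -0.83 0.69 6.4; 1.07 -0.96 0.69 6.4
[[364 375 358 361 367 359 364 373 371]
 [367 357 370 394 400 385 364 367 355]
 [355 382 465 476 440 460 453 379 356]
 [384 464 480 332 319 313 412 446 367]
 [390 502 369 311 317 315 309 423 312]
 [418 514 305 320 321 326 313 351 314]
 [357 522 364 293 313 310 248 338 288]
 [231 445 511 322 239 241 314 400 221]
 [221 299 453 497 490 478 428 257 233]
 [215 273 293 297 333 274 217 239 341]
 [197 263 377 354 325 319 320 369 360]]
```

The brightness pattern almost matches the first pot's, so this pot stands upright at (0.468, −0.122). Same regrasp.

>>> {"name": "step_arm", "arguments": {
  "targets": "1.45 0.05 0 6.4; 1.45 -0.1 0 6.4; 1.4 -0.25 0 6.4; 1.35 -0.4 0.5 6.4; 1.3 -0.55 1 6.4; 1.25 -0.7 1.5 6.4; 1.15 -0.85 1.5 6.4; 1.05 -0.95 1 6.4;0 0 0 0;0 0 0 0"
}}

```text
time_s: 31.02
tcp_pos: [0.4688, -0.1226, 0.0985]
ee_rot: [[0.031, -1.0, -0.002], [-1.0, -0.031, -0.0], [0.0, 0.002, -1.0]]
wrist_force: [-0.3, -0.1, 0.3]
gripper_width: 0.688
gripper_force: 0.0
```

>>> {"name": "step_arm", "arguments": {
  "targets": "-0.1 0.15 2 0;0 0 1.5 0;0 0 1 0;0 0 0.8 0;0 0 0.5 0;0 0 0.2 0;0 0 0 0"
}}

```text
time_s: 31.6
tcp_pos: [0.4669, -0.1205, 0.0394]
ee_rot: [[0.032, -1.0, 0.0], [-1.0, -0.032, -0.0], [0.0, -0.0, -1.0]]
wrist_force: [-0.3, 0.3, 0.4]
gripper_width: 0.69
gripper_force: 0.0
```

>>> {"name": "step_arm", "arguments": {
  "targets": "0 0 0 0;0 0 0 0;0 0 0 0;0 0 0 0;0 0 0 0;0 0 0 0",
  "claw": 0
}}

```text
time_s: 32.1
tcp_pos: [0.4667, -0.1206, 0.0395]
ee_rot: [[0.031, -1.0, 0.0], [-1.0, -0.031, -0.0], [0.0, -0.0, -1.0]]
wrist_force: [-0.7, 0.3, 1.2]
gripper_width: 0.416
gripper_force: 30.0
```

>>> {"name": "step_arm", "arguments": {
  "targets": "0 0 -1 0;0 0 -2 0;0 0 -3 0;0 0 -3 0;0 0 -1 0;0 0 0 0;0 0 0 0;0 0 0 0"
}}

```text
time_s: 32.77
tcp_pos: [0.4653, -0.1205, 0.1377]
ee_rot: [[0.03, -1.0, -0.003], [-1.0, -0.03, 0.0], [-0.001, 0.003, -1.0]]
wrist_force: [-1.2, -1.6, -2.1]
gripper_width: 0.418
gripper_force: 30.0
```

```bash
python3 - <<'E'
from h import *
plan([.5775,.032,.138],-88); print(sense()["tcp_pos"])
from h import *
c=cap("top")
from scipy import ndimage as nd
f=c["frame"].astype(float).sum(2)
# precise lid centroids: dark pixels (grey lid) in a small window inside the bright annulus
for x,y in[(.6339,.0023),(.5257,-.0017),(.515,.06),(.567,.094),(.63,.065),(.5789,-.0306)]:
    u,v=proj(c,[x,y,.0694]); best=None
    a=np.arange(0,2*np.pi,.2)
    for du in np.arange(-4,4.1,.25):
        for dv in np.arange(-4,4.1,.25):
            g=lambda r:nd.map_coordinates(f,[v+dv+r*np.sin(a),u+du+r*np.cos(a)],order=1)
            sc=np.abs(g(5)-g(9)).mean()-g(5).std()
            if best is None or sc>best[0]: best=(sc,u+du,v+dv)
    print(x,y,at(c,best[1],best[2],.0694)[:2].round(4),round(best[0]))
E
```

```text
-2.98 -2.34 -0.01 -0.1; -2.98 -2.34 -0.01 -0.1; -2.98 -2.34 -0.01 -0.1; -2.97 -2.34 -0.01 -0.1; -2.97 -2.35 -0.01 -0.1
[ 0.46527198 -0.12051231  0.13766711]
0.6339 0.0023 [6.253e-01 4.000e-04] 121
0.5257 -0.0017 [ 0.5288 -0.0119] 20
0.515 0.06 [0.5104 0.0524] 33
0.567 0.094 [0.5775 0.1011] 77
0.63 0.065 [0.622  0.0618] 116
0.5789 -0.0306 [ 0.5854 -0.0319] 51
```

>>> {"name": "step_arm", "arguments": {
  "targets": "-2 -1.6 0 0; -3 -2.35 0 0; -3 -2.35 0 0; -3 -2.35 0 0; -2.4 -1.9 0 0;-1 -0.8 0 0;-0.5 -0.35 0 0;0 0 0 0;0 0 0 0"
}}

```text
time_s: 33.57
tcp_pos: [0.5777, 0.0312, 0.1381]
ee_rot: [[0.03, -1.0, -0.003], [-1.0, -0.03, -0.001], [0.001, 0.003, -1.0]]
wrist_force: [-0.6, -0.6, -1.5]
gripper_width: 0.422
gripper_force: 30.0
```

>>> {"name": "step_arm", "arguments": {
  "targets": "0 0 1.5 0;0 0 1.5 0;0 0 1 0;0 0 0.8 0;0 0 0.4 0;0 0 0 0"
}}

```text
time_s: 34.07
tcp_pos: [0.5783, 0.0312, 0.0864]
ee_rot: [[0.03, -1.0, -0.002], [-1.0, -0.03, -0.001], [0.001, 0.002, -1.0]]
wrist_force: [-0.2, -1.2, -2.0]
gripper_width: 0.419
gripper_force: 30.0
```

>>> {"name": "step_arm", "arguments": {
  "targets": "-0.05 0.05 0.3 0;0 0 0.3 0;0 0 0.2 0;0 0 0.2 0;0 0 0 0"
}}

```text
time_s: 34.48
tcp_pos: [0.5783, 0.0324, 0.0769]
ee_rot: [[0.031, -1.0, -0.001], [-1.0, -0.031, -0.0], [0.0, 0.001, -1.0]]
wrist_force: [0.2, 0.9, -2.0]
gripper_width: 0.415
gripper_force: 30.0
```

>>> {"name": "step_arm", "arguments": {
  "targets": "0 0 0.2 0;0 0 0.2 0;0 0 0.2 0;0 0 0 0;0 0 0 0"
}}

```text
time_s: 34.9
tcp_pos: [0.5784, 0.0324, 0.0709]
ee_rot: [[0.031, -1.0, -0.0], [-1.0, -0.031, -0.0], [0.0, 0.0, -1.0]]
wrist_force: [1.0, -0.6, -1.5]
gripper_width: 0.416
gripper_force: 30.0
```

>>> {"name": "step_arm", "arguments": {
  "targets": "0 0 0.4 0;0 0 0.4 0;0 0 0.3 0;0 0 0 0"
}}

```text
time_s: 35.23
tcp_pos: [0.5779, 0.0322, 0.0591]
ee_rot: [[0.031, -1.0, -0.002], [-1.0, -0.031, -0.0], [0.0, 0.002, -1.0]]
wrist_force: [0.2, -0.3, -2.9]
gripper_width: 0.416
gripper_force: 30.0
```

>>> {"name": "step_arm", "arguments": {
  "targets": "0 0 0.4 0;0 0 0.3 0;0 0 0.2 0;0 0 0.1 0;0 0 0 0"
}}

```text
time_s: 35.65
tcp_pos: [0.5783, 0.0324, 0.0499]
ee_rot: [[0.031, -1.0, -0.001], [-1.0, -0.031, -0.0], [0.0, 0.001, -1.0]]
wrist_force: [0.1, 0.0, -1.7]
gripper_width: 0.42
gripper_force: 30.0
```

>>> {"name": "step_arm", "arguments": {
  "targets": "0 0 0.1 0;0 0 0.1 0;0 0 0.1 0;0 0 0 0;0 0 0 0"
}}

```text
time_s: 36.07
tcp_pos: [0.5785, 0.0324, 0.0472]
ee_rot: [[0.031, -1.0, -0.0], [-1.0, -0.031, -0.0], [0.0, 0.0, -1.0]]
wrist_force: [0.0, -0.5, -2.0]
gripper_width: 0.419
gripper_force: 30.0
```

>>> {"name": "step_arm", "arguments": {
  "targets": "0 0 0.1 0;0 0 0.1 0;0 0 0 0;0 0 0 0"
}}

```text
time_s: 36.4
tcp_pos: [0.5787, 0.0325, 0.0466]
ee_rot: [[0.031, -1.0, 0.001], [-1.0, -0.031, -0.0], [0.0, -0.001, -1.0]]
wrist_force: [-3.3, 0.1, 5.2]
gripper_width: 0.418
gripper_force: 30.0
```

>>> {"name": "step_arm", "arguments": {
  "targets": "0 0 0 0;0 0 0 0;0 0 0 0;0 0 -0.5 0;0 0 -1 0;0 0 -2 0;0 0 -3 0;0 0 -3 0;0 0 -3 0;0 0 -2 0;0 0 0 0",
  "claw": 5
}}

```text
time_s: 37.32
tcp_pos: [0.5817, 0.0329, 0.197]
ee_rot: [[0.032, -0.999, 0.012], [-0.999, -0.032, 0.002], [-0.002, -0.012, -1.0]]
wrist_force: [-0.8, -0.3, 0.2]
gripper_width: 0.576
gripper_force: 0.0
```

>>> {"name": "step_arm", "arguments": {
  "targets": "4 0 0 0;4 0 0 0;4 0 0 0;4 0 0 0;4 0 0 0;4 0 0 0;0 0 0 0;0 0 0 0"
}}

```text
time_s: 37.98
tcp_pos: [0.5853, -0.2097, 0.1899]
ee_rot: [[0.027, -1.0, -0.001], [-1.0, -0.027, 0.0], [-0.0, 0.001, -1.0]]
wrist_force: [-0.0, 0.7, 0.1]
gripper_width: 0.578
gripper_force: 0.0
```

```bash
python3 - <<'E'
from h import *
from scipy import ndimage as nd
c=cap("top"); f=c["frame"].astype(float).sum(2)
t=np.array([.5767,.0318]); P=[t]+[t+.0625*np.array([np.cos(np.radians(-88+60*k)),np.sin(np.radians(-88+60*k))]) for k in range(6)]
a=np.arange(0,2*np.pi,.2)
for p in P:
    u,v=proj(c,[*p,.0694]); best=None
    for du in np.arange(-4,4.1,.25):
        for dv in np.arange(-4,4.1,.25):
            g=lambda r:nd.map_coordinates(f,[v+dv+r*np.sin(a),u+du+r*np.cos(a)],order=1)
            m=sum(((g(r)-300)**2).mean()**.5 for r in(1,3,5)) - .7*g(9.5).clip(0,480).mean()
            if best is None or m<best[0]: best=(m,u+du,v+dv)
    q=at(c,best[1],best[2],.0694)[:2]; print(p.round(4),q.round(4),((q-p)*1000).round(1),round(best[0]))
print(sense()["tcp_pos"])
E
```

```text
[0.5767 0.0318] [0.5813 0.0356] [4.6 3.8] -129
[ 0.5789 -0.0307] [ 0.5702 -0.0408] [ -8.6 -10.1] 102
[0.6319 0.0025] [0.6427 0.0127] [10.8 10.2] 38
[0.6297 0.0649] [0.6264 0.0649] [-3.3 -0. ] -210
[0.5745 0.0943] [0.5719 0.0936] [-2.6 -0.7] -209
[0.5215 0.0611] [0.5196 0.0592] [-2.  -1.9] -218
[ 0.5237 -0.0013] [0.5342 0.0081] [10.5  9.5] 166
[ 0.58545633 -0.2083591   0.19002016]
```

The arm still shades part of the tin. I'll move further away and check again.

>>> {"name": "step_arm", "arguments": {
  "targets": "4 2 0 0;4 2 0 0;4 2 0 0;4 2 0 0;3 2 0 0;0 0 0 0;0 0 0 0"
}}

```text
time_s: 38.62
tcp_pos: [0.4963, -0.3896, 0.1903]
ee_rot: [[0.029, -1.0, -0.0], [-1.0, -0.029, 0.0], [-0.0, 0.0, -1.0]]
wrist_force: [0.2, -0.2, 0.7]
gripper_width: 0.574
gripper_force: 0.0
```

```bash
cat > chk.py <<'E'
from h import *
from scipy import ndimage as nd
c=cap("top"); f=c["frame"].astype(float).sum(2)
t=np.array([.5767,.0318]); P=[t]+[t+.0625*np.array([np.cos(np.radians(-88+60*k)),np.sin(np.radians(-88+60*k))]) for k in range(6)]
a=np.arange(0,2*np.pi,.2)
for p in P:
    u,v=proj(c,[*p,.0694]); best=None
    for du in np.arange(-4,4.1,.25):
        for dv in np.arange(-4,4.1,.25):
            g=lambda r:nd.map_coordinates(f,[v+dv+r*np.sin(a),u+du+r*np.cos(a)],order=1)
            m=sum(((g(r)-300)**2).mean()**.5 for r in(1,3,5)) - .7*g(9.5).clip(0,480).mean()
            if best is None or m<best[0]: best=(m,u+du,v+dv)
    q=at(c,best[1],best[2],.0694)[:2]; print(p.round(4),q.round(4),((q-p)*1000).round(1),round(best[0]))
E
python3 chk.py
```

```text
[0.5767 0.0318] [0.5766 0.0286] [-0.1 -3.2] -245
[ 0.5789 -0.0307] [ 0.5789 -0.0319] [-0.  -1.3] -257
[0.6319 0.0025] [0.6299 0.0025] [-2.  0.] -242
[0.6297 0.0649] [0.6264 0.0649] [-3.3 -0. ] -211
[0.5745 0.0943] [0.5725 0.093 ] [-2.  -1.3] -211
[0.5215 0.0611] [0.5202 0.0599] [-1.3 -1.3] -233
[ 0.5237 -0.0013] [ 0.5217 -0.0026] [-2.  -1.3] -247
```

All seven lids show within about 3 mm of their places, and the arm is clear. Handing in.

```bash
python3 -c "
from h import *
print(r.finish_job())"
```

```text
the job is handed in; nothing more can be done
None
```

I handed the job in at about 39 s: the sheet lies on its stack (about 2 mm and 1° off), all seven pots' lids show within about 3 mm of their places in the tin, and the can was left in its lane, though I took no last reading of it. The hand-in call gave no verdict, so I can't say whether it passed.

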